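Deal the rusks into dish and tray

ROBOT

A 6-joint arm with a two-finger parallel gripper is mounted at the origin on the work surface. World frame = base frame: x ahead of the robot, y to its left, z up, the work surface at z = 0. Lengths are in m, angles in rad, forces in N, time in s.
With the tool pointing down it reaches from about 0.4 to 0.925 m from the base axis. Payload 12.5 kg.
Tool frame: the origin (TCP) lies midway between the tips of the shut fingers; the grasp point (between the pads) lies 19 mm behind it (manip.tcp_to_grasp is the distance from the TCP to the grasp point, in m); z points along the fingers, y is the line along which they close (so a half turn about z gives the same grasp; the last joint's range is limited). The gripper opens to 95 mm and grips with 3 to 60 N. Pads are 20 mm wide; open, the fingers measure 119 mm over their backs; the gripper's body (75 mm by 180 mm) begins 59 mm behind the grasp point.
Start: joints at [-1.318, 0.491, 1.559, -0, 1.092, -0.106], TCP at [0.219, -0.585, 0.215] pointing down, gripper open.
Joint ranges: [-3.1, 3.1], [-0.84, 2.19], [0.05, 2.79], [-1.13, 4.28], [0.06, 2.93], [-2.69, 2.69]. Speed limits (rad/s): [2.22, 2.22, 2.79, 3.14, 3.14, 3.14].

INTERFACE

Orientations are given as [roll, pitch, yaw] about the fixed x, y, z axes, in that order (R = Rz(yaw) Ry(pitch) Rx(roll)).
In Python, from cell import manip gives the robot as it stands.
- The arm moves only by the tool carry_out, never from a script. Its argument "rows" is a list of rows, each an object of numbers: "grip": the closure, from 0 (fully open) to 1 (shut); "tx", "ty", "tz": the shift along the tool's x, y, z in cm; "turn": the turn about the tool's z in rad. A call has 1 to 12 rows; each row shifts and turns the commanded pose from where the row before left it, along the tool's axes as they then stand; what a row does not reach is not made up. A row lasts 1/12 s, in which the tool goes at most 41.7 mm and 7.16 degrees, less where a joint would pass 70% of its speed; a pose out of reach is approached as far as the arm can. A call is refused whole if a number of a shift passes 4.17 or a number of a turn 0.125, either way. A call with a gripper value outside its range is refused whole. The fingers move at their own pace and stop on an object; "grip_force" is the grip in N (left out, the last holds). Time passes only in rows, so rows that do not move let the fingers close. It gives the time, the measured TCP pose, the force, the opening and the grip force at its end, in the units of the state.
- manip.state(): the state, without advancing time (a new reading comes with each control period).
- manip.camera(name): name is "scene" or "top" or "wrist"; returns the picture (400x640x3 uint8, red, green, blue); there is no depth.
- manip.camera_params(name): a dict with "K" (3x3 intrinsics, pixels), "R" (3x3) and "t" (3): a world point X has camera coordinates R X + t; the wrist camera has in their place "T_tool_cam" (4x4, takes a point from camera to tool coordinates, whose origin is the TCP and whose axes are the flange's). Camera axes: x right, y down, z forward; pixel columns grow to the right and rows downward; lengths in m; the calibration is good to about 2 mm. A picture is of the moment at which its call begins: read the wrist's pose just before it. camera_params takes no time and is no camera call.
- manip.close_job(): hands the job in; it is judged then, once.
The state is a dict: "time_s": time; "joints": joint angles; "dq": joint speeds; "joint_efforts": joint torques, N m; "tool_pos": TCP position; "eef_rot": TCP orientation; "contact_force": force on the tool from outside, world axes, zero at the start; "ft_torque": the same for the moment, N m; "finger_gap": finger opening in m; "grasp_force": force on a finger pad.
Only numpy, scipy, OpenCV 4.12 (cv2) and the standard library are available. Lean on these libraries where they do the work, as an engineer would, in place of code of your own. Each camera call takes 0.05 s, during which the arm holds its last target. There are 200 camera calls.

TASK

Deal the four rusks standing in the toast rack one at a time, in turn: the first into the round dish, the next into the oblong tray, then dish and tray again, so that each ends with two lying flat on its bottom side by side. They are brittle, so do not drop or ram them: lower each one until you feel its edge touch the bottom, only then let go and let it tip over flat, and have it lying flat and released before fetching the next. Leave the other things on the table where they are.

Things in the scene. Friction and masses are not known exactly. Their poses are not given: they have to be found in the camera images.
- rusk1_mid (a point): centre of a square brown rusk (hard biscuit), 56 x 56 x 12 mm, about 40 g; x is its thickness axis, z up at the start. The four are alike and interchangeable. At the start it stands on edge in a rack stall, x along the rack's x, perhaps leaning up to 8 degrees. Let go with its lower edge on a surface and leaning over 15 degrees, it tips flat to that side
- rusk2_mid (a point): centre of a square brown rusk (hard biscuit), 56 x 56 x 12 mm, about 40 g; x is its thickness axis, z up at the start. The four are alike and interchangeable. At the start it stands on edge in a rack stall, x along the rack's x, perhaps leaning up to 8 degrees. Let go with its lower edge on a surface and leaning over 15 degrees, it tips flat to that side
- rusk3_mid (a point): centre of a square brown rusk (hard biscuit), 56 x 56 x 12 mm, about 40 g; x is its thickness axis, z up at the start. The four are alike and interchangeable. At the start it stands on edge in a rack stall, x along the rack's x, perhaps leaning up to 8 degrees. Let go with its lower edge on a surface and leaning over 15 degrees, it tips flat to that side
- rusk4_mid (a point): centre of a square brown rusk (hard biscuit), 56 x 56 x 12 mm, about 40 g; x is its thickness axis, z up at the start. The four are alike and interchangeable. At the start it stands on edge in a rack stall, x along the rack's x, perhaps leaning up to 8 degrees. Let go with its lower edge on a surface and leaning over 15 degrees, it tips flat to that side
- rack_floor (a point): centre of the top face of the fixed toast rack's board (220 x 70 x 10 mm, wood), on which the rusks stand; x along the row, z up. Stalls at x = -84, -28, 28, 84 mm (44 mm free between rusks). Each is a pair of 4 mm steel wire hoops along y, 52 mm wide, 14 mm apart inside, reaching 18 mm above this point; rusks stand 56 mm above it
- dish_floor (a point): round aluminium dish, fixed: bottom 186 mm across inside, rim 208 mm across outside, rim 10 mm higher than this point. This point is the centre of the dish's inner bottom, z up
- tray_floor (a point): oblong wooden tray, fixed: 202 x 132 mm inside (long side along x), walls 4 mm thick and 12 mm high above the inner bottom. This point is the centre of the inner bottom, z up
- tin: round aluminium tin with pressed lid, 110 mm across, 64 mm high, origin under its centre; leave alone
- tumbler: green glass tumbler, 72 mm across, 100 mm high, origin under its centre; leave alone
- torch: white plastic torch lying along its x axis, 155 mm long, 48 mm high, origin under its middle; leave alone
- keyring: steel ring 36 mm across with two small keys reaching 50 mm to +x, lying flat, 4 mm high, origin at the ring's centre; leave alone
- clothespeg: grey plastic clothes peg, 72 mm long along x, 14 mm high, origin under its centre; leave alone
- mug: white mug, 84 mm across, 85 mm high, handle at +y, origin under its centre; leave alone
- matchbox: plain card matchbox 55 x 37 x 16 mm, origin under its centre; leave alone
Mind the look-alikes: they are no part of the job. Leave any black look-alike of the part that bears rusk2_mid alone.

How it is judged:
By the outcome, as a careful person would: the job done as asked, in the order asked, and still so for the second after the job is handed in, with the robot touching nothing.
It also fails if it takes over 72 s, if anything falls off the work surface, if the arm or the gripper's body presses on something with over 40 N, if the wrist force passes 120 N, or if a joint passes its speed limit or range.

## Working session

There is one attempt and no reset: what is moved stays moved. The work goes in short steps, Python scripts to look and compute and a tool call to move; the robot and the scene stay as the last step left them, time stands still between calls to the robot, and variables do not carry over. Pictures are saved under pics/ and viewed, at most 13 in all, crops included, and the job is handed in when it is done.

Besides the shell and the picture viewer there is one more tool, called after "Request:" by a JSON object that holds its "op" and its "data". carry_out: Moves the arm, as the interface text tells. Its arguments: {"type":"object","properties":{"rows":{"type":"array"},"grip_force":{"type":"number"}},"required":["rows"]}

```bash
ls; mkdir -p pics; python3 - <<'E'
from cell import manip
import cv2,numpy as np
s=manip.state();print(s)
for n in("top","scene"):
    cv2.imwrite(f"pics/{n}0.png",manip.camera(n)[:,:,::-1]);p=manip.camera_params(n);print(n,p)
print(manip.camera_params("wrist"),manip.tcp_to_grasp)
E
```

```text
pics
{'time_s': 0.0, 'joints': array([-1.31761299e+00,  4.91556635e-01,  1.55945546e+00, -6.25600222e-06,
        1.09171160e+00, -1.05619071e-01]), 'dq': array([ 1.52493188e-04,  8.11159912e-05, -1.94006936e-04, -1.23437873e-03,
       -1.18828574e-03, -1.08635263e-03]), 'joint_efforts': array([ 1.76054738e-03, -6.12633634e+01, -2.58174795e+01,  6.93967100e-02,
        4.83470655e-02, -9.18673027e-05]), 'tool_pos': array([ 0.21941635, -0.58495176,  0.2140615 ]), 'eef_rot': array([-3.14046733e+00, -1.13720016e-04,  3.58805231e-01]), 'contact_force': array([-0.31238617,  0.61675494,  0.16776441]), 'ft_torque': array([-0.01586014,  0.0271468 ,  0.02748519]), 'grasp_force': 0.0, 'finger_gap': 0.09553757091478031}
top {'K': array([[417.36216109,   0.        , 323.57153537],
       [  0.        , 417.36216109, 198.8320481 ],
       [  0.        ,   0.        ,   1.        ]]), 'R': array([[-0.00609063, -0.99997902,  0.00220617],
       [-0.99355033,  0.00580164, -0.11324348],
       [ 0.1132283 , -0.00288167, -0.99356482]]), 't': array([0.00287409, 0.54567185, 1.2959038 ])}
scene {'K': ar
[... 180 characters left out ...]
0.6805763 , -0.00310229],
       [ 0.55218472, -0.59710372, -0.58185839],
       [-0.39785142,  0.42459753, -0.8132842 ]]), 't': array([-0.38633356, -0.25013921,  1.47385193])}
{'K': array([[282.79485291,   0.        , 319.34099208],
       [  0.        , 282.79485291, 197.28638962],
       [  0.        ,   0.        ,   1.        ]]), 'T_tool_cam': array([[-4.76461568e-04, -9.61976394e-01, -2.73132183e-01,
         7.88609540e-02],
       [ 9.99999814e-01, -3.54169441e-04, -4.97044457e-04,
        -1.62095071e-04],
       [ 3.81409962e-04, -2.73132369e-01,  9.61976384e-01,
        -1.69933346e-01],
       [ 0.00000000e+00,  0.00000000e+00,  0.00000000e+00,
         1.00000000e+00]])} 0.0188
```

View pics/top0.png

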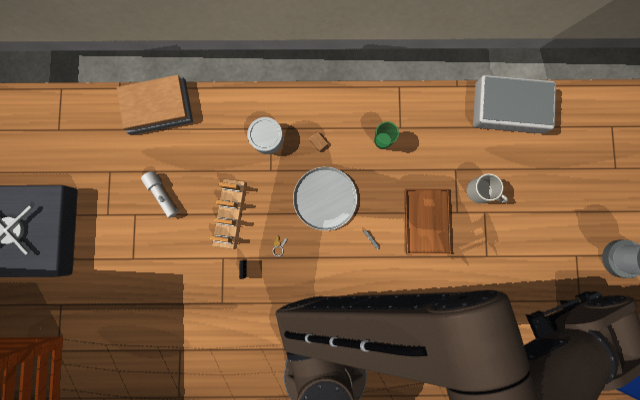

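View pics/scene0.png

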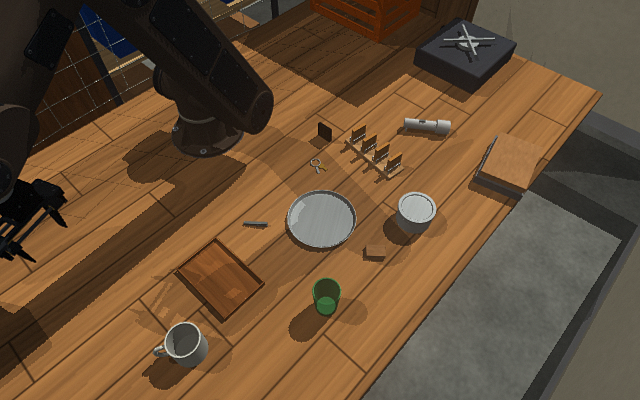

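The top view shows the rack at about (229,213), the dish at (325,198), the tray at (428,221) and the black look-alike at (247,268). I'll enlarge the rack to locate it properly.

```bash
cat > h.py <<'E'
import numpy as np,cv2
from cell import manip
def world(name,uv,z,pose=None):
    p=manip.camera_params(name)
    d=np.linalg.inv(p["K"])@[uv[0],uv[1],1]
    if name=="wrist":
        from scipy.spatial.transform import Rotation as Ro
        s=pose or manip.state(); R=Ro.from_euler("xyz",s["eef_rot"]).as_matrix()
        T=p["T_tool_cam"]; o=R@T[:3,3]+s["tool_pos"]; d=R@T[:3,:3]@d
    else: o=-p["R"].T@p["t"]; d=p["R"].T@d
    return o+d*(z-o[2])/d[2]
E
python3 - <<'E'
import cv2
im=cv2.imread("pics/top0.png")
a=cv2.resize(im[170:280,200:300],None,fx=6,fy=6,interpolation=cv2.INTER_CUBIC)[:600]
cv2.imwrite("pics/rackcrop.png",a)
b=cv2.resize(im[155:265,285:465],None,fx=4.4,fy=4.4,interpolation=cv2.INTER_CUBIC)
cv2.imwrite("pics/dtcrop.png",b)
E
```

```text
(no output)
```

View pics/rackcrop.png

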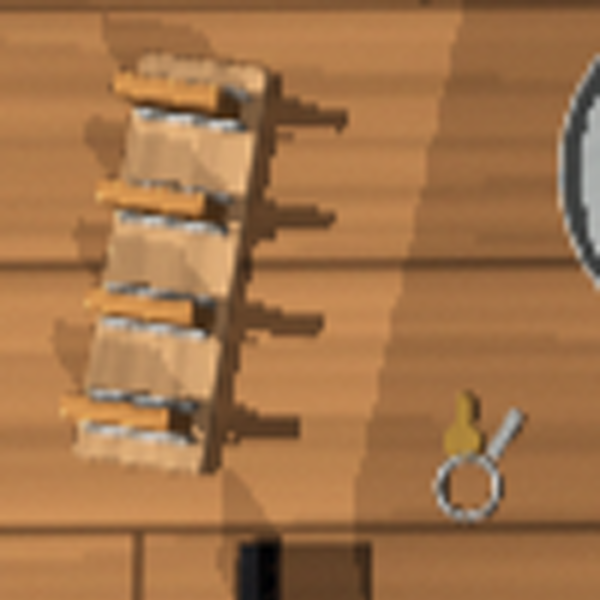

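View pics/dtcrop.png

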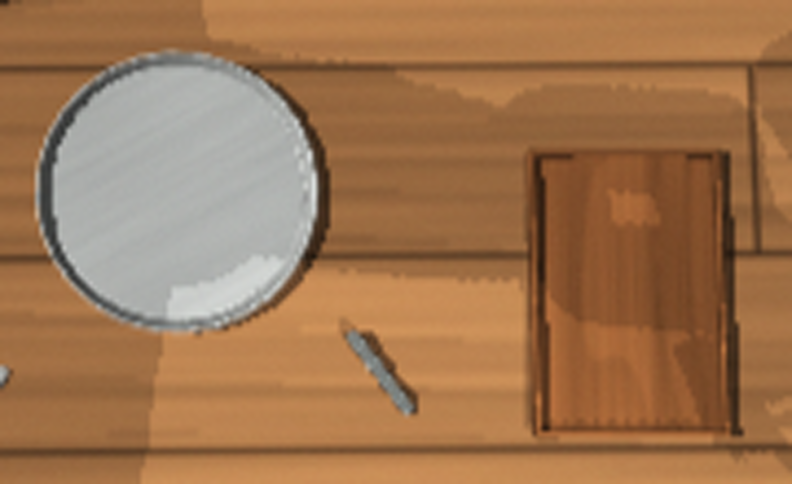

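```bash
python3 - <<'E'
from h import *
f=lambda u,v,z:world("top",(200+u/6-.4,170+v/6-.4),z)
g=lambda u,v,z:world("top",(285+u/4.4-.4,155+v/4.4-.4),z)
np.set_printoptions(precision=4,suppress=True)
c=[f(140,55,.01),f(278,72,.01),f(212,472,.01),f(75,450,.01)];print("rack",np.array(c),np.mean(c,0),"sizes",np.linalg.norm(c[0]-c[3]),np.linalg.norm(c[0]-c[1]))
d=(c[0]-c[3]+c[1]-c[2]);print("angle",np.arctan2(d[1],d[0]))
r=[f(*p,.066) for p in((168,93),(153,199),(142,306),(118,412))];print(np.array(r)); d=r[0]-r[3];print(np.arctan2(d[1],d[0]),np.linalg.norm(d))
for z in(.01,.014):print("dish",g(179,190,z),np.linalg.norm(g(38,190,z)-g(320,190,z)))
t=[g(527,150,.014),g(730,150,.014),g(732,435,.014),g(534,435,.014)];print(np.array(t),np.mean(t,0))
E
```

```text
rack [[0.6155 0.3258 0.01  ]
 [0.6058 0.2511 0.01  ]
 [0.3912 0.2829 0.01  ]
 [0.4033 0.3558 0.01  ]] [0.504  0.3039 0.01  ] sizes 0.21435174301115362 0.07539383348320802
angle -0.14385752189905493
[[0.5863 0.2974 0.066 ]
 [0.5312 0.3041 0.066 ]
 [0.4761 0.3086 0.066 ]
 [0.4221 0.3196 0.066 ]]
-0.13441773585888833 0.16573873334224426
dish [ 0.5515 -0.006   0.01  ] 0.20706915208541665
dish [ 0.551 -0.006  0.014] 0.20645073609379255
[[ 0.5791 -0.2617  0.014 ]
 [ 0.5782 -0.4108  0.014 ]
 [ 0.3707 -0.4038  0.014 ]
 [ 0.3716 -0.2609  0.014 ]] [ 0.4749 -0.3343  0.014 ]
```

Rack board 214 x 75 mm measured, dish 207 mm, and rusk tops 166 mm end to end, all consistent with the given sizes. I'll move over the rack now.

Request:
{"op": "carry_out", "data": {"rows": [{"tx": 4,"turn": -0.119},{"tx": 4,"turn": -0.119},{"tx": 4,"turn": -0.119},{"tx": 4,"turn": -0.119},{"tx": 4,"turn": -0.119},{"tx": 4,"turn": -0.119},{"tx": 4,"turn": -0.119},{"tx": 4,"turn": -0.119},{"tx": 4,"turn": -0.119},{"tx": 4},{"tx": 4},{"tx": 4}], "grip_force": 10}}

```text
$.rows[0]: bad value
```

Request:
{"op": "carry_out", "data": {"rows": [{"tx": 4},{"tx": 4},{"tx": 4},{"tx": 4},{"tx": 4},{"tx": 4},{"tx": 4},{"tx": 4},{"tx": 4},{"tx": 4},{"tx": 4,"grip": 0.58},{"grip": 0.58}]}}

```text
$.rows[0]: bad value
```

Request:
{"op": "carry_out", "data": {"rows": [{"grip": 0,"tx": 4,"ty": 0,"tz": 0,"turn": -0.119},{"grip": 0,"tx": 4,"ty": 0,"tz": 0,"turn": -0.119},{"grip": 0,"tx": 4,"ty": 0,"tz": 0,"turn": -0.119},{"grip": 0,"tx": 4,"ty": 0,"tz": 0,"turn": -0.119},{"grip": 0,"tx": 4,"ty": 0,"tz": 0,"turn": -0.119},{"grip": 0,"tx": 4,"ty": 0,"tz": 0,"turn": -0.119},{"grip": 0,"tx": 4,"ty": 0,"tz": 0,"turn": -0.119},{"grip": 0,"tx": 4,"ty": 0,"tz": 0,"turn": -0.119},{"grip": 0,"tx": 4,"ty": 0,"tz": 0,"turn": -0.119},{"grip": 0,"tx": 4,"ty": 0,"tz": 0,"turn": 0},{"grip": 0,"tx": 4,"ty": 0,"tz": 0,"turn": 0},{"grip": 0,"tx": 4,"ty": 0,"tz": 0,"turn": 0}], "grip_force": 10}}

```text
time_s: 1.1
tool_pos: [0.4666, -0.21, 0.2144]
eef_rot: [-3.141, -0.0, 1.43]
contact_force: [1.3, -0.2, 0.4]
finger_gap: 0.095
grasp_force: 0.0
```

Request:
{"op": "carry_out", "data": {"rows": [{"grip": 0.58,"tx": 4,"ty": -0.3,"tz": 0,"turn": 0},{"grip": 0.58,"tx": 4,"ty": -0.3,"tz": 0,"turn": 0},{"grip": 0.58,"tx": 4,"ty": -0.3,"tz": 0,"turn": 0},{"grip": 0.58,"tx": 4,"ty": -0.3,"tz": 0,"turn": 0},{"grip": 0.58,"tx": 4,"ty": -0.3,"tz": 0,"turn": 0},{"grip": 0.58,"tx": 4,"ty": -0.3,"tz": 0,"turn": 0},{"grip": 0.58,"tx": 4,"ty": -0.3,"tz": 0,"turn": 0},{"grip": 0.58,"tx": 4,"ty": -0.3,"tz": 0,"turn": 0},{"grip": 0.58,"tx": 4,"ty": -0.3,"tz": 0,"turn": 0},{"grip": 0.58,"tx": 4,"ty": -0.3,"tz": 0,"turn": 0},{"grip": 0.58,"tx": 4,"ty": -0.3,"tz": 0,"turn": 0},{"grip": 0.58,"tx": 0,"ty": 0,"tz": 0,"turn": 0}]}}

```text
time_s: 2.1
tool_pos: [0.4957, 0.2337, 0.2142]
eef_rot: [3.142, -0.001, 1.434]
contact_force: [-0.3, 0.4, 0.0]
finger_gap: 0.0401
grasp_force: 0.0
```

Request:
{"op": "carry_out", "data": {"rows": [{"grip": 0.58,"tx": 0,"ty": 0,"tz": 0,"turn": 0},{"grip": 0.58,"tx": 0,"ty": 0,"tz": 0,"turn": 0}]}}

```text
time_s: 2.27
tool_pos: [0.4956, 0.228, 0.2142]
eef_rot: [-3.141, 0.001, 1.431]
contact_force: [0.4, -0.0, 0.4]
finger_gap: 0.0399
grasp_force: 0.0
```

```bash
python3 - <<'E'
from h import *
s=manip.state();print(s["tool_pos"],s["eef_rot"],s["finger_gap"],s["contact_force"])
im=manip.camera("wrist");cv2.imwrite("pics/w1.png",im[:,:,::-1])
E
```

```text
[0.49558761 0.22804933 0.21424508] [-3.14088899e+00  6.68367115e-04  1.43060571e+00] 0.039856037494374615 [ 0.42105145 -0.03012958  0.44076688]
```

View pics/w1.png

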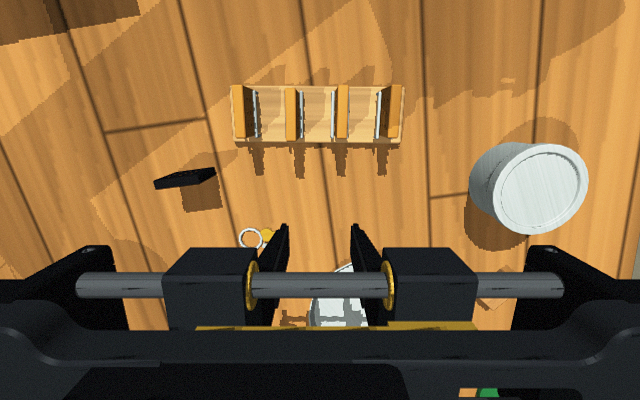

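Wrist view: the rack is square to the tool, with rusk tops at columns about 238, 291, 343 and 397, row about 112. The two pads show at about (275,245) and (362,245).

```bash
python3 - <<'E'
from h import *
np.set_printoptions(precision=4,suppress=True)
im=cv2.imread("pics/w1.png");hsv=cv2.cvtColor(im,cv2.COLOR_BGR2HSV)
m=((hsv[:,:,0]>10)&(hsv[:,:,0]<20)&(hsv[:,:,1]>170)&(hsv[:,:,2]>190)).astype(np.uint8)
m[:80]=0;m[145:]=0;m[:,:228]=0;m[:,408:]=0
n,l,st,c=cv2.connectedComponentsWithStats(m)
s=manip.state();psi=s["eef_rot"][2]
for i in range(1,n):
    if st[i,4]>150:
        x,y,w,h,a=st[i]; uv=(x+w/2-.5,y+h/2-.5)
        P=world("wrist",uv,.066);d=(P-s["tool_pos"])[:2]
        print(st[i],uv,P,"tx,ty",d@[np.cos(psi),np.sin(psi)],d@[np.sin(psi),-np.cos(psi)])
E
```

```text
[232  85  13  52 481] (np.float64(238.0), np.float64(110.5)) [0.4225 0.3236 0.066 ] tx,ty 0.08482059800206368 -0.08611022756681612
[337  84  12  54 466] (np.float64(342.5), np.float64(110.5)) [0.5338 0.3077 0.066 ] tx,ty 0.08476717430660405 0.026346874690084503
[388  84  14  53 477] (np.float64(394.5), np.float64(110.0)) [0.5892 0.3003 0.066 ] tx,ty 0.08525489939726413 0.08227303455678225
[285  88  11  53 459] (np.float64(290.0), np.float64(114.0)) [0.4773 0.3121 0.066 ] tx,ty 0.08118080015124263 -0.030256377108254007
```

Request:
{"op": "carry_out", "data": {"rows": [{"grip": 0.58,"tx": 2.8,"ty": 2.7,"tz": 0,"turn": 0},{"grip": 0.58,"tx": 2.8,"ty": 2.7,"tz": 2,"turn": 0},{"grip": 0.58,"tx": 2.8,"ty": 2.8,"tz": 3,"turn": 0},{"grip": 0.58,"tx": 0,"ty": 0,"tz": 4,"turn": 0},{"grip": 0.58,"tx": 0,"ty": 0,"tz": 2,"turn": 0},{"grip": 0.58,"tx": 0,"ty": 0,"tz": 0,"turn": 0},{"grip": 0.58,"tx": 0,"ty": 0,"tz": 0,"turn": 0}], "grip_force": 8}}

```text
time_s: 2.9
tool_pos: [0.5826, 0.2935, 0.1102]
eef_rot: [-3.14, 0.001, 1.428]
contact_force: [-0.3, -0.2, 0.7]
finger_gap: 0.0397
grasp_force: 0.0
```

```bash
python3 - <<'E'
from h import *
s=manip.state();print(s["tool_pos"],s["eef_rot"])
im=manip.camera("wrist");cv2.imwrite("pics/w2.png",im[:,:,::-1])
E
```

```text
[0.58257099 0.29352866 0.11016191] [-3.14014616e+00  9.57224989e-04  1.42800660e+00]
```

View pics/w2.png

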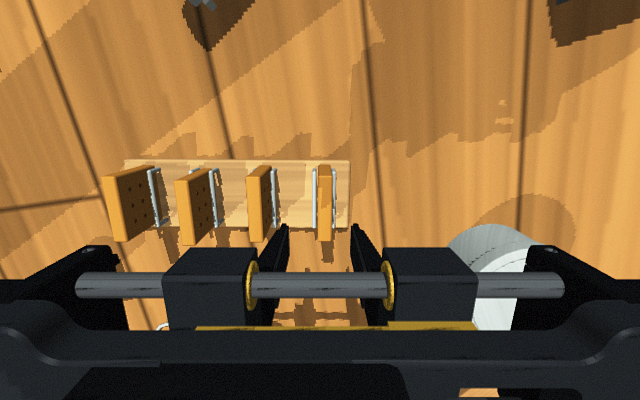

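```bash
python3 - <<'E'
from h import *
s=manip.state();psi=s["eef_rot"][2]
im=cv2.imread("pics/w2.png");print(im[215,312:338].tolist())
for u,v in((324,238),(324,165),(324,202)):
    d=(world("wrist",(u,v),.066)-s["tool_pos"])[:2];print(d@[np.cos(psi),np.sin(psi)],d@[np.sin(psi),-np.cos(psi)])
E
```

```text
[[194, 203, 202], [232, 234, 226], [220, 224, 212], [173, 177, 169], [65, 94, 117], [73, 139, 194], [63, 157, 227], [70, 167, 233], [72, 175, 237], [71, 173, 236], [71, 170, 236], [71, 172, 234], [71, 171, 234], [70, 172, 236], [70, 173, 235], [68, 164, 232], [67, 169, 231], [63, 163, 232], [59, 151, 220], [46, 113, 173], [75, 83, 85], [162, 163, 150], [165, 176, 171], [117, 169, 212], [121, 194, 237], [108, 169, 210]]
-0.0180204219918658 0.005277912678119465
0.04271819264296126 0.005033899097607199
0.013049946841279426 0.005153089417128201
```

Request:
{"op": "carry_out", "data": {"rows": [{"grip": 0.58,"tx": 0.9,"ty": 0.5,"tz": 0,"turn": 0},{"grip": 0.58,"tx": 0,"ty": 0,"tz": 3,"turn": 0},{"grip": 0.58,"tx": 0,"ty": 0,"tz": 2.6,"turn": 0},{"grip": 0.58,"tx": 0,"ty": 0,"tz": 1.6,"turn": 0},{"grip": 0.58,"tx": 0,"ty": 0,"tz": 0,"turn": 0}]}}

```text
time_s: 3.37
tool_pos: [0.5883, 0.3023, 0.0377]
eef_rot: [-3.14, 0.001, 1.429]
contact_force: [-0.8, -0.2, -0.5]
finger_gap: 0.0402
grasp_force: 0.0
```

Request:
{"op": "carry_out", "data": {"rows": [{"grip": 1,"tx": 0,"ty": 0,"tz": 0,"turn": 0},{"grip": 1,"tx": 0,"ty": 0,"tz": 0,"turn": 0},{"grip": 1,"tx": 0,"ty": 0,"tz": 0,"turn": 0},{"grip": 1,"tx": 0,"ty": 0,"tz": 0,"turn": 0}]}}

```text
time_s: 3.7
tool_pos: [0.5893, 0.3033, 0.0402]
eef_rot: [3.139, -0.001, 1.43]
contact_force: [0.6, -0.3, 0.0]
finger_gap: 0.0187
grasp_force: 0.0
```

Request:
{"op": "carry_out", "data": {"rows": [{"grip": 1,"tx": 0,"ty": 0,"tz": 0,"turn": 0},{"grip": 1,"tx": 0,"ty": 0,"tz": 0,"turn": 0},{"grip": 1,"tx": 0,"ty": 0,"tz": 0,"turn": 0}]}}

```text
time_s: 3.95
tool_pos: [0.5884, 0.3033, 0.0393]
eef_rot: [-3.142, -0.0, 1.43]
contact_force: [-4.2, -0.6, 7.4]
finger_gap: 0.0124
grasp_force: 8.0
```

Request:
{"op": "carry_out", "data": {"rows": [{"grip": 1,"tx": 0,"ty": 0,"tz": -2,"turn": 0},{"grip": 1,"tx": 0,"ty": 0,"tz": -4,"turn": 0},{"grip": 1,"tx": 0,"ty": 0,"tz": -4,"turn": 0},{"grip": 1,"tx": -3.4,"ty": -0.4,"tz": 0,"turn": 0},{"grip": 1,"tx": -3.5,"ty": -0.4,"tz": 0,"turn": 0},{"grip": 1,"tx": -3.5,"ty": -0.4,"tz": 0,"turn": 0},{"grip": 1,"tx": -3.5,"ty": -0.4,"tz": 0,"turn": 0},{"grip": 1,"tx": -3.5,"ty": -0.4,"tz": 0,"turn": 0},{"grip": 1,"tx": -3.5,"ty": -0.4,"tz": 0,"turn": 0},{"grip": 1,"tx": -3.5,"ty": -0.3,"tz": 0,"turn": 0},{"grip": 1,"tx": -3.3,"ty": 0,"tz": 0,"turn": 0},{"grip": 1,"tx": 0,"ty": 0,"tz": 0,"turn": 0}]}}

```text
time_s: 4.95
tool_pos: [0.5223, 0.0285, 0.1387]
eef_rot: [3.141, 0.001, 1.427]
contact_force: [-0.0, 0.3, 0.4]
finger_gap: 0.0118
grasp_force: 8.0
```

Request:
{"op": "carry_out", "data": {"rows": [{"grip": 1,"tx": 0,"ty": 0,"tz": 0,"turn": 0}]}}

```text
time_s: 5.03
tool_pos: [0.523, 0.0313, 0.1388]
eef_rot: [3.141, 0.0, 1.427]
contact_force: [-0.5, -0.4, -1.0]
finger_gap: 0.0123
grasp_force: 8.0
```

Request:
{"op": "carry_out", "data": {"rows": [{"grip": 1,"tx": 0,"ty": 0,"tz": 3.5,"turn": 0},{"grip": 1,"tx": 0,"ty": 0,"tz": 3.5,"turn": 0},{"grip": 1,"tx": 0,"ty": 0,"tz": 1.6,"turn": 0},{"grip": 1,"tx": 0,"ty": 0,"tz": 0.7,"turn": 0},{"grip": 1,"tx": 0,"ty": 0,"tz": 0.2,"turn": 0},{"grip": 1,"tx": 0,"ty": 0,"tz": 0,"turn": 0}]}}

```text
time_s: 5.53
tool_pos: [0.5233, 0.0333, 0.0436]
eef_rot: [3.141, 0.0, 1.431]
contact_force: [0.3, -0.0, -0.6]
finger_gap: 0.0121
grasp_force: 8.0
```

Request:
{"op": "carry_out", "data": {"rows": [{"grip": 1,"tx": 0,"ty": 0,"tz": 0.2,"turn": 0},{"grip": 1,"tx": 0,"ty": 0,"tz": 0.2,"turn": 0},{"grip": 1,"tx": 0,"ty": 0,"tz": 0.1,"turn": 0}]}}

```text
time_s: 5.78
tool_pos: [0.5233, 0.0328, 0.0391]
eef_rot: [3.14, -0.0, 1.43]
contact_force: [-0.1, 0.1, 0.0]
finger_gap: 0.0122
grasp_force: 8.0
```

Request:
{"op": "carry_out", "data": {"rows": [{"grip": 1,"tx": 0,"ty": 0,"tz": 0.1,"turn": 0},{"grip": 1,"tx": 0,"ty": 0,"tz": 0.1,"turn": 0},{"grip": 1,"tx": 0,"ty": 0,"tz": 0.1,"turn": 0}]}}

```text
time_s: 6.03
tool_pos: [0.523, 0.0327, 0.0355]
eef_rot: [3.141, 0.0, 1.43]
contact_force: [-0.6, -0.0, -1.3]
finger_gap: 0.012
grasp_force: 8.0
```

Request:
{"op": "carry_out", "data": {"rows": [{"grip": 1,"tx": 0,"ty": 0,"tz": 0.1,"turn": 0},{"grip": 1,"tx": 0,"ty": 0,"tz": 0.1,"turn": 0}]}}

```text
time_s: 6.2
tool_pos: [0.5229, 0.0326, 0.0333]
eef_rot: [3.142, 0.0, 1.43]
contact_force: [-0.1, -0.5, -0.5]
finger_gap: 0.0118
grasp_force: 8.0
```

Force noise is about 1 N, so I'll go on in 1 mm steps.

Request:
{"op": "carry_out", "data": {"rows": [{"grip": 1,"tx": 0,"ty": 0,"tz": 0.1,"turn": 0},{"grip": 1,"tx": 0,"ty": 0,"tz": 0,"turn": 0}]}}

```text
time_s: 6.37
tool_pos: [0.523, 0.0327, 0.0327]
eef_rot: [3.141, 0.0, 1.43]
contact_force: [-1.4, 0.8, 4.9]
finger_gap: 0.0122
grasp_force: 8.0
```

Request:
{"op": "carry_out", "data": {"rows": [{"grip": 0,"tx": 0,"ty": 0,"tz": 0,"turn": 0},{"grip": 0,"tx": 0,"ty": 0,"tz": 0,"turn": 0},{"grip": 0,"tx": 0,"ty": 0,"tz": -0.1,"turn": 0},{"grip": 0,"tx": 0,"ty": 0,"tz": -0.5,"turn": 0},{"grip": 0,"tx": 0,"ty": 0,"tz": -0.6,"turn": 0},{"grip": 0,"tx": 0,"ty": 0,"tz": 0,"turn": 0},{"grip": 0,"tx": 0,"ty": 0,"tz": 0,"turn": 0},{"grip": 0,"tx": 0,"ty": 0,"tz": 0,"turn": 0},{"grip": 0,"tx": 0,"ty": 0,"tz": 0,"turn": 0},{"grip": 0,"tx": 0,"ty": 0,"tz": 0,"turn": 0},{"grip": 0,"tx": 0,"ty": 0,"tz": 0,"turn": 0},{"grip": 0,"tx": 0,"ty": 0,"tz": 0,"turn": 0}]}}

```text
time_s: 7.37
tool_pos: [0.5229, 0.0327, 0.0443]
eef_rot: [-3.141, 0.0, 1.43]
contact_force: [-0.5, -0.4, 0.8]
finger_gap: 0.0864
grasp_force: 0.0
```

```bash
python3 - <<'E'
from h import *
s=manip.state();print(s["tool_pos"],s["finger_gap"])
a=manip.camera("wrist")[:,:,::-1];b=manip.camera("scene")[:,:,::-1]
cv2.imwrite("pics/w3.png",np.vstack([a[:330],cv2.resize(b[150:270,240:440],(450,270))[:, :450].copy() if 0 else cv2.copyMakeBorder(cv2.resize(b[150:270,240:440],(450,270)),0,0,0,190,0)]))
E
```

```text
[0.52291448 0.03268794 0.04429419] 0.08643844539997368
```

View pics/w3.png

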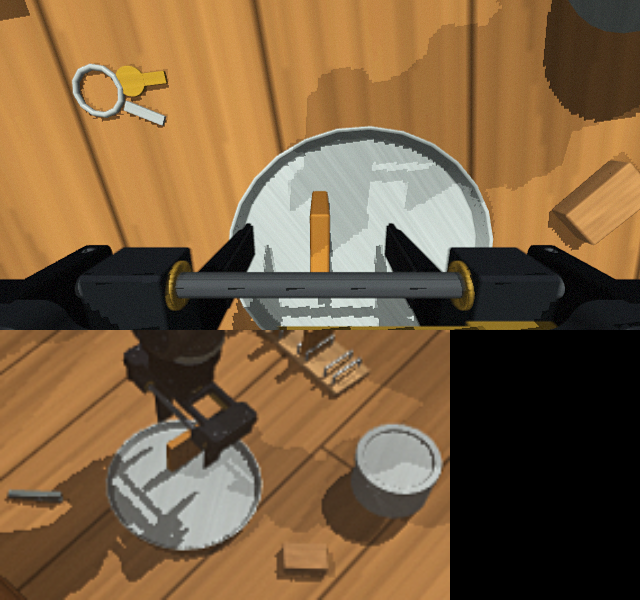

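The rusk stands upright in the dish at wrist pixel (320,235), with the fingers open on both sides. I'll tip it towards +y with the left finger.

Request:
{"op": "carry_out", "data": {"rows": [{"grip": 0,"tx": 0,"ty": 1.5,"tz": 0,"turn": 0},{"grip": 0,"tx": 0,"ty": 1.5,"tz": 0,"turn": 0},{"grip": 0,"tx": 0,"ty": 0.6,"tz": 0,"turn": 0},{"grip": 0,"tx": 0,"ty": 0.3,"tz": 0,"turn": 0},{"grip": 0,"tx": 0,"ty": 0.2,"tz": 0,"turn": 0},{"grip": 0,"tx": 0,"ty": 0.2,"tz": 0,"turn": 0},{"grip": 0,"tx": 0,"ty": 0.2,"tz": 0,"turn": 0},{"grip": 0,"tx": 0,"ty": 0.2,"tz": 0,"turn": 0},{"grip": 0,"tx": 0,"ty": 0.2,"tz": 0,"turn": 0},{"grip": 0,"tx": 0,"ty": 0.2,"tz": 0,"turn": 0},{"grip": 0,"tx": 0,"ty": 0.2,"tz": 0,"turn": 0},{"grip": 0,"tx": 0,"ty": 0.2,"tz": 0,"turn": 0}]}}

```text
time_s: 8.47
tool_pos: [0.5776, 0.0249, 0.0444]
eef_rot: [3.142, 0.0, 1.43]
contact_force: [0.1, 0.4, 0.6]
finger_gap: 0.0949
grasp_force: 0.0
```

Request:
{"op": "carry_out", "data": {"rows": [{"grip": 0,"tx": 0,"ty": 0.2,"tz": 0,"turn": 0},{"grip": 0,"tx": 0,"ty": 0,"tz": 0,"turn": 0},{"grip": 0,"tx": 0,"ty": 0,"tz": 0,"turn": 0}]}}

```text
time_s: 8.72
tool_pos: [0.5794, 0.0247, 0.0443]
eef_rot: [-3.141, 0.0, 1.43]
contact_force: [0.1, -0.0, 1.4]
finger_gap: 0.0948
grasp_force: 0.0
```

```bash
python3 - <<'E'
from h import *
s=manip.state();print(s["tool_pos"],s["finger_gap"])
a=manip.camera("wrist")[:,:,::-1];b=manip.camera("scene")[:,:,::-1]
cv2.imwrite("pics/w4.png",np.vstack([a[:330],cv2.copyMakeBorder(cv2.resize(b[150:270,240:440],(450,270)),0,0,0,190,0)]))
E
```

```text
[0.57937279 0.02466273 0.04432709] 0.09477695041998524
```

View pics/w4.png

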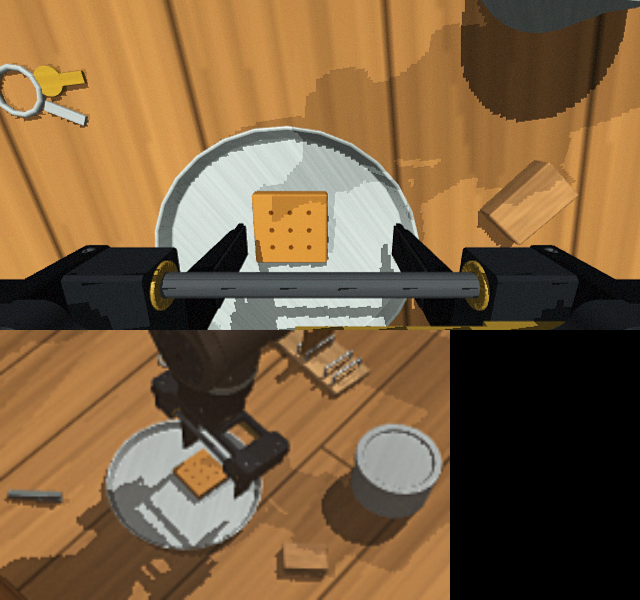

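It lies flat in the dish, at wrist pixel (290,227), as planned. Next I fetch the second rusk, at (0.534, 0.308).

Request:
{"op": "carry_out", "data": {"rows": [{"grip": 0,"tx": 0,"ty": 0,"tz": -3,"turn": 0},{"grip": 0,"tx": 0,"ty": 0,"tz": -4,"turn": 0},{"grip": 0.58,"tx": 3.4,"ty": -1,"tz": -2,"turn": 0},{"grip": 0.58,"tx": 3.4,"ty": -1.1,"tz": 0,"turn": 0},{"grip": 0.58,"tx": 3.4,"ty": -1.1,"tz": 0,"turn": 0},{"grip": 0.58,"tx": 3.4,"ty": -1.1,"tz": 0,"turn": 0},{"grip": 0.58,"tx": 3.4,"ty": -1.1,"tz": 0,"turn": 0},{"grip": 0.58,"tx": 3.4,"ty": -1.1,"tz": 0,"turn": 0},{"grip": 0.58,"tx": 3.5,"ty": -1.1,"tz": 0,"turn": 0},{"grip": 0.58,"tx": 3.5,"ty": -1,"tz": 0,"turn": 0},{"grip": 0.58,"tx": 0,"ty": 0,"tz": 0,"turn": 0},{"grip": 0.58,"tx": 0,"ty": 0,"tz": 0,"turn": 0}]}}

```text
time_s: 9.82
tool_pos: [0.5319, 0.3096, 0.1341]
eef_rot: [-3.141, 0.0, 1.433]
contact_force: [-0.7, 0.2, 0.1]
finger_gap: 0.0408
grasp_force: 0.0
```

Request:
{"op": "carry_out", "data": {"rows": [{"grip": 0.58,"tx": 0,"ty": 0,"tz": 0,"turn": 0}]}}

```text
time_s: 9.9
tool_pos: [0.5325, 0.3078, 0.1342]
eef_rot: [-3.141, 0.001, 1.43]
contact_force: [0.2, 0.5, 0.2]
finger_gap: 0.0402
grasp_force: 0.0
```

Very close. I descend 9.5 cm to z = 0.039 and close.

Request:
{"op": "carry_out", "data": {"rows": [{"grip": 0.58,"tx": 0,"ty": 0.1,"tz": 3.5,"turn": 0},{"grip": 0.58,"tx": 0,"ty": 0,"tz": 3,"turn": 0},{"grip": 0.58,"tx": 0,"ty": 0,"tz": 2,"turn": 0},{"grip": 0.58,"tx": 0,"ty": 0,"tz": 1,"turn": 0},{"grip": 1,"tx": 0,"ty": 0,"tz": 0,"turn": 0},{"grip": 1,"tx": 0,"ty": 0,"tz": 0,"turn": 0},{"grip": 1,"tx": 0,"ty": 0,"tz": 0,"turn": 0},{"grip": 1,"tx": 0,"ty": 0,"tz": 0,"turn": 0},{"grip": 1,"tx": 0,"ty": 0,"tz": 0,"turn": 0},{"grip": 1,"tx": 0,"ty": 0,"tz": 0,"turn": 0},{"grip": 1,"tx": 0,"ty": 0,"tz": 0,"turn": 0}]}}

```text
time_s: 10.82
tool_pos: [0.5332, 0.3081, 0.0402]
eef_rot: [-3.141, -0.0, 1.43]
contact_force: [-4.5, 0.9, 6.6]
finger_gap: 0.012
grasp_force: 8.0
```

Request:
{"op": "carry_out", "data": {"rows": [{"grip": 1,"tx": 0,"ty": 0,"tz": -2,"turn": 0},{"grip": 1,"tx": 0,"ty": 0,"tz": -4,"turn": 0},{"grip": 1,"tx": 0,"ty": 0,"tz": -4,"turn": 0},{"grip": 1,"tx": -2.5,"ty": -0.2,"tz": 0,"turn": 0},{"grip": 1,"tx": -4,"ty": -0.25,"tz": 0,"turn": 0},{"grip": 1,"tx": -4,"ty": -0.25,"tz": 0,"turn": 0},{"grip": 1,"tx": -4,"ty": -0.25,"tz": 0,"turn": 0},{"grip": 1,"tx": -4,"ty": -0.25,"tz": 0,"turn": 0},{"grip": 1,"tx": -4,"ty": -0.25,"tz": 0,"turn": 0},{"grip": 1,"tx": -4,"ty": -0.25,"tz": 0,"turn": 0},{"grip": 1,"tx": -4,"ty": -0.25,"tz": 0,"turn": 0},{"grip": 1,"tx": -4,"ty": -0.25,"tz": 0,"turn": 0}]}}

```text
time_s: 11.82
tool_pos: [0.4629, -0.0323, 0.1399]
eef_rot: [3.14, 0.0, 1.43]
contact_force: [1.7, -0.3, -0.6]
finger_gap: 0.0124
grasp_force: 8.0
```

Request:
{"op": "carry_out", "data": {"rows": [{"grip": 1,"tx": -4,"ty": -0.25,"tz": 0,"turn": 0},{"grip": 1,"tx": -4,"ty": -0.25,"tz": 0,"turn": 0},{"grip": 1,"tx": -4,"ty": -0.25,"tz": 0,"turn": 0},{"grip": 1,"tx": -4,"ty": -0.25,"tz": 0,"turn": 0},{"grip": 1,"tx": -4,"ty": -0.25,"tz": 0,"turn": 0},{"grip": 1,"tx": -4,"ty": -0.25,"tz": 0,"turn": 0},{"grip": 1,"tx": -4,"ty": -0.25,"tz": 0,"turn": -0.07},{"grip": 1,"tx": -2,"ty": 0,"tz": 0,"turn": -0.08},{"grip": 1,"tx": 0,"ty": 0,"tz": 0,"turn": 0},{"grip": 1,"tx": 0,"ty": 0,"tz": 0,"turn": 0},{"grip": 1,"tx": 0,"ty": 0,"tz": 0,"turn": 0}]}}

```text
time_s: 12.73
tool_pos: [0.4052, -0.3248, 0.1395]
eef_rot: [-3.142, -0.0, 1.579]
contact_force: [-0.4, 1.0, -0.9]
finger_gap: 0.0118
grasp_force: 8.0
```

```bash
python3 - <<'E'
from h import *
s=manip.state();print(s["tool_pos"],s["eef_rot"],s["finger_gap"])
a=manip.camera("wrist")[:,:,::-1]
cv2.imwrite("pics/w5.png",a)
E
```

```text
[ 0.40524135 -0.32475599  0.13954118] [-3.14154966e+00 -1.59413486e-05  1.57861913e+00] 0.011767542479657262
```

View pics/w5.png

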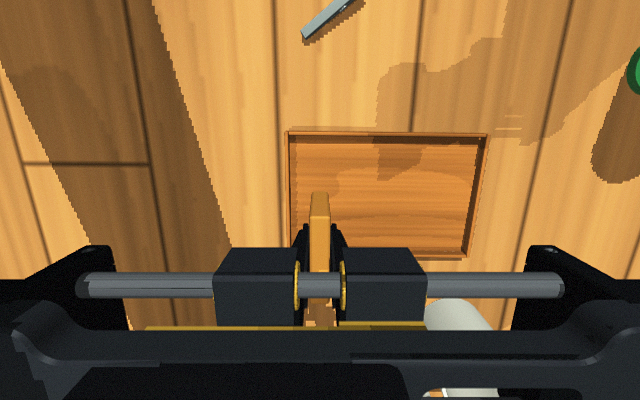

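The tray rim's corners are at about (286,131), (487,134) and (467,258), and the rusk is held upright at (319,205).

```bash
python3 - <<'E'
from h import *
for uv in((286,131),(487,134),(467,259)):print(world("wrist",uv,.015))
E
```

```text
[ 0.3726479  -0.26043799  0.015     ]
[ 0.57726003 -0.26173012  0.015     ]
[ 0.57820141 -0.40282787  0.015     ]
```

Request:
{"op": "carry_out", "data": {"rows": [{"grip": 1,"tx": -0.7,"ty": -0.4,"tz": 3.5,"turn": 0},{"grip": 1,"tx": 0,"ty": 0,"tz": 3.5,"turn": 0},{"grip": 1,"tx": 0,"ty": 0,"tz": 1.6,"turn": 0},{"grip": 1,"tx": 0,"ty": 0,"tz": 0.6,"turn": 0},{"grip": 1,"tx": 0,"ty": 0,"tz": 0.2,"turn": 0},{"grip": 1,"tx": 0,"ty": 0,"tz": 0.1,"turn": 0}]}}

```text
time_s: 13.28
tool_pos: [0.402, -0.332, 0.045]
eef_rot: [3.141, 0.001, 1.581]
contact_force: [-0.1, 0.1, 0.4]
finger_gap: 0.0119
grasp_force: 8.0
```

Request:
{"op": "carry_out", "data": {"rows": [{"grip": 1,"tx": 0,"ty": 0,"tz": 0.1,"turn": 0},{"grip": 1,"tx": 0,"ty": 0,"tz": 0.1,"turn": 0},{"grip": 1,"tx": 0,"ty": 0,"tz": 0.1,"turn": 0}]}}

```text
time_s: 13.53
tool_pos: [0.4018, -0.3325, 0.0423]
eef_rot: [3.14, 0.001, 1.58]
contact_force: [-0.4, -0.2, -0.3]
finger_gap: 0.0115
grasp_force: 8.0
```

Request:
{"op": "carry_out", "data": {"rows": [{"grip": 1,"tx": 0,"ty": 0,"tz": 0.1,"turn": 0},{"grip": 1,"tx": 0,"ty": 0,"tz": 0.1,"turn": 0},{"grip": 1,"tx": 0,"ty": 0,"tz": 0.1,"turn": 0}]}}

```text
time_s: 13.78
tool_pos: [0.4015, -0.3324, 0.0385]
eef_rot: [3.141, 0.0, 1.58]
contact_force: [0.1, -0.3, -0.6]
finger_gap: 0.0118
grasp_force: 8.0
```

Request:
{"op": "carry_out", "data": {"rows": [{"grip": 1,"tx": 0,"ty": 0,"tz": 0.1,"turn": 0},{"grip": 1,"tx": 0,"ty": 0,"tz": 0.1,"turn": 0}]}}

```text
time_s: 13.95
tool_pos: [0.4014, -0.3324, 0.0363]
eef_rot: [3.142, 0.0, 1.58]
contact_force: [1.3, 1.4, -1.3]
finger_gap: 0.0119
grasp_force: 8.0
```

Request:
{"op": "carry_out", "data": {"rows": [{"grip": 1,"tx": 0,"ty": 0,"tz": 0.1,"turn": 0},{"grip": 1,"tx": 0,"ty": 0,"tz": 0,"turn": 0}]}}

```text
time_s: 14.12
tool_pos: [0.4014, -0.3323, 0.0352]
eef_rot: [-3.141, -0.0, 1.58]
contact_force: [0.3, -0.4, -0.6]
finger_gap: 0.0117
grasp_force: 8.0
```

Request:
{"op": "carry_out", "data": {"rows": [{"grip": 1,"tx": 0,"ty": 0,"tz": 0.1,"turn": 0},{"grip": 1,"tx": 0,"ty": 0,"tz": 0,"turn": 0}]}}

```text
time_s: 14.28
tool_pos: [0.4014, -0.3323, 0.0343]
eef_rot: [-3.142, -0.0, 1.58]
contact_force: [-0.1, 0.1, -0.5]
finger_gap: 0.012
grasp_force: 8.0
```

Request:
{"op": "carry_out", "data": {"rows": [{"grip": 1,"tx": 0,"ty": 0,"tz": 0.1,"turn": 0},{"grip": 1,"tx": 0,"ty": 0,"tz": 0,"turn": 0}]}}

```text
time_s: 14.45
tool_pos: [0.4014, -0.3324, 0.0337]
eef_rot: [3.141, 0.0, 1.58]
contact_force: [-0.6, 0.8, 3.9]
finger_gap: 0.0119
grasp_force: 8.0
```

Contact at 3.9 N. I release and tip it as before.

Request:
{"op": "carry_out", "data": {"rows": [{"grip": 0,"tx": 0,"ty": 0,"tz": 0,"turn": 0},{"grip": 0,"tx": 0,"ty": 0,"tz": 0,"turn": 0},{"grip": 0,"tx": 0,"ty": 0,"tz": -0.1,"turn": 0},{"grip": 0,"tx": 0,"ty": 0,"tz": -0.5,"turn": 0},{"grip": 0,"tx": 0,"ty": 0,"tz": -0.6,"turn": 0},{"grip": 0,"tx": 0,"ty": 0,"tz": 0,"turn": 0},{"grip": 0,"tx": 0,"ty": 0,"tz": 0,"turn": 0},{"grip": 0,"tx": 0,"ty": 0,"tz": 0,"turn": 0},{"grip": 0,"tx": 0,"ty": 0,"tz": 0,"turn": 0},{"grip": 0,"tx": 0,"ty": 0,"tz": 0,"turn": 0},{"grip": 0,"tx": 0,"ty": 0,"tz": 0,"turn": 0},{"grip": 0,"tx": 0,"ty": 0,"tz": 0,"turn": 0}]}}

```text
time_s: 15.45
tool_pos: [0.4014, -0.3323, 0.0453]
eef_rot: [-3.141, -0.0, 1.58]
contact_force: [-0.1, -0.6, -0.2]
finger_gap: 0.0867
grasp_force: 0.0
```

Request:
{"op": "carry_out", "data": {"rows": [{"grip": 0,"tx": 0,"ty": 1.5,"tz": 0,"turn": 0},{"grip": 0,"tx": 0,"ty": 1.5,"tz": 0,"turn": 0},{"grip": 0,"tx": 0,"ty": 0.6,"tz": 0,"turn": 0},{"grip": 0,"tx": 0,"ty": 0.3,"tz": 0,"turn": 0},{"grip": 0,"tx": 0,"ty": 0.2,"tz": 0,"turn": 0},{"grip": 0,"tx": 0,"ty": 0.2,"tz": 0,"turn": 0},{"grip": 0,"tx": 0,"ty": 0.2,"tz": 0,"turn": 0},{"grip": 0,"tx": 0,"ty": 0.2,"tz": 0,"turn": 0},{"grip": 0,"tx": 0,"ty": 0.2,"tz": 0,"turn": 0},{"grip": 0,"tx": 0,"ty": 0.2,"tz": 0,"turn": 0},{"grip": 0,"tx": 0,"ty": 0.2,"tz": 0,"turn": 0},{"grip": 0,"tx": 0,"ty": 0.2,"tz": 0,"turn": 0}]}}

```text
time_s: 16.45
tool_pos: [0.4566, -0.3319, 0.0454]
eef_rot: [3.142, 0.0, 1.58]
contact_force: [-0.2, -0.0, 0.3]
finger_gap: 0.0953
grasp_force: 0.0
```

Request:
{"op": "carry_out", "data": {"rows": [{"grip": 0,"tx": 0,"ty": 0.2,"tz": 0,"turn": 0},{"grip": 0,"tx": 0,"ty": 0,"tz": 0,"turn": 0},{"grip": 0,"tx": 0,"ty": 0,"tz": 0,"turn": 0},{"grip": 0,"tx": 0,"ty": 0,"tz": 0,"turn": 0}]}}

```text
time_s: 16.78
tool_pos: [0.4583, -0.3318, 0.0454]
eef_rot: [-3.141, -0.0, 1.58]
contact_force: [0.3, 0.5, 0.1]
finger_gap: 0.0951
grasp_force: 0.0
```

```bash
cat > blob.py <<'E'
from h import *
def blob(name,lo=(8,150,150),box=(180,265,180,400),z=.016):
    s=manip.state();im=manip.camera(name)
    cv2.imwrite(f"pics/b{s['time_s']:.2f}_{name}.png",im[:,:,::-1])
    return s,im
E
python3 - <<'E'
from blob import *
s,im=blob("wrist");print(s["tool_pos"],s["eef_rot"][2],s["finger_gap"])
# tray view: rusk colour (B,R,G) learned from dish picture
w4=cv2.imread("pics/w4.png");print("rusk",w4[246,300],"tray",cv2.imread("pics/w5.png")[190,380])
for v in range(190,265,12): print(v,[tuple(int(c) for c in im[v,u]) for u in range(245,350,12)])
E
```

```text
[ 0.45834325 -0.33175698  0.04539652] 1.5798477024341402 0.0950718270840526
rusk [ 58 152 221] tray [ 59 132 212]
190 [(198, 126, 55), (205, 141, 55), (208, 144, 57), (205, 138, 55), (202, 138, 53), (208, 142, 61), (207, 141, 56), (176, 106, 51), (177, 109, 49)]
202 [(207, 129, 58), (241, 185, 80), (240, 181, 75), (221, 155, 65), (218, 152, 59), (217, 152, 63), (222, 154, 68), (192, 121, 50), (193, 123, 55)]
214 [(204, 129, 57), (239, 178, 68), (241, 181, 74), (218, 151, 65), (218, 148, 60), (237, 174, 77), (220, 149, 57), (178, 105, 47), (203, 130, 56)]
226 [(66, 41, 26), (243, 185, 75), (242, 182, 75), (240, 182, 74), (167, 99, 32), (240, 179, 76), (240, 177, 71), (178, 111, 50), (209, 131, 58)]
238 [(6, 1, 9), (236, 173, 67), (240, 180, 71), (241, 182, 74), (241, 180, 74), (240, 177, 77), (239, 176, 71), (168, 104, 46), (193, 122, 54)]
250 [(7, 5, 11), (237, 167, 70), (239, 176, 71), (239, 178, 69), (240, 179, 74), (240, 178, 71), (240, 178, 67), (190, 122, 53), (186, 120, 47)]
262 [(209, 135, 63), (103, 63, 27), (98, 62, 28), (95, 59, 26), (95, 58, 22), (95, 59, 28), (187, 119, 49), (182, 115, 48), (182, 110, 46)]
```

It lies flat (columns 250–327, rows 191–262, the same footprint as in the dish). Next is the third rusk, at (0.477, 0.312).

Request:
{"op": "carry_out", "data": {"rows": [{"grip": 0,"tx": 0,"ty": 0,"tz": -3,"turn": 0},{"grip": 0,"tx": 0,"ty": 0,"tz": -4,"turn": 0},{"grip": 0.58,"tx": 2.4,"ty": 0.1,"tz": -2,"turn": 0},{"grip": 0.58,"tx": 4,"ty": 0.1,"tz": 0,"turn": 0},{"grip": 0.58,"tx": 4,"ty": 0.2,"tz": 0,"turn": 0},{"grip": 0.58,"tx": 4,"ty": 0.2,"tz": 0,"turn": 0},{"grip": 0.58,"tx": 4,"ty": 0.2,"tz": 0,"turn": 0},{"grip": 0.58,"tx": 4,"ty": 0.2,"tz": 0,"turn": 0},{"grip": 0.58,"tx": 4,"ty": 0.2,"tz": 0,"turn": 0},{"grip": 0.58,"tx": 4,"ty": 0.2,"tz": 0,"turn": 0},{"grip": 0.58,"tx": 4,"ty": 0.2,"tz": 0,"turn": 0},{"grip": 0.58,"tx": 4,"ty": 0.2,"tz": 0,"turn": 0}]}}

```text
time_s: 17.83
tool_pos: [0.4726, 0.0542, 0.1356]
eef_rot: [3.141, 0.0, 1.58]
contact_force: [0.6, -0.1, 0.3]
finger_gap: 0.0405
grasp_force: 0.0
```

Request:
{"op": "carry_out", "data": {"rows": [{"grip": 0.58,"tx": 4,"ty": 0.2,"tz": 0,"turn": 0},{"grip": 0.58,"tx": 4,"ty": 0.2,"tz": 0,"turn": 0},{"grip": 0.58,"tx": 4,"ty": 0.2,"tz": 0,"turn": 0},{"grip": 0.58,"tx": 4,"ty": 0.1,"tz": 0,"turn": 0},{"grip": 0.58,"tx": 4,"ty": 0,"tz": 0,"turn": 0},{"grip": 0.58,"tx": 3,"ty": 0,"tz": 0,"turn": 0},{"grip": 0.58,"tx": 1,"ty": 0,"tz": 0,"turn": 0.075},{"grip": 0.58,"tx": 0,"ty": 0,"tz": 0,"turn": 0.075},{"grip": 0.58,"tx": 0,"ty": 0,"tz": 0,"turn": 0},{"grip": 0.58,"tx": 0,"ty": 0,"tz": 0,"turn": 0},{"grip": 0.58,"tx": 0,"ty": 0,"tz": 0,"turn": 0}]}}

```text
time_s: 18.75
tool_pos: [0.4778, 0.2919, 0.1354]
eef_rot: [-3.142, 0.0, 1.432]
contact_force: [0.3, 0.1, 0.2]
finger_gap: 0.0401
grasp_force: 0.0
```

Request:
{"op": "carry_out", "data": {"rows": [{"grip": 0.58,"tx": 2.2,"ty": -0.3,"tz": 1,"turn": 0},{"grip": 0.58,"tx": 0,"ty": 0,"tz": 3,"turn": 0},{"grip": 0.58,"tx": 0,"ty": 0,"tz": 3,"turn": 0},{"grip": 0.58,"tx": 0,"ty": 0,"tz": 1.6,"turn": 0},{"grip": 0.58,"tx": 0,"ty": 0,"tz": 1,"turn": 0},{"grip": 1,"tx": 0,"ty": 0,"tz": 0,"turn": 0},{"grip": 1,"tx": 0,"ty": 0,"tz": 0,"turn": 0},{"grip": 1,"tx": 0,"ty": 0,"tz": 0,"turn": 0},{"grip": 1,"tx": 0,"ty": 0,"tz": 0,"turn": 0},{"grip": 1,"tx": 0,"ty": 0,"tz": 0,"turn": 0},{"grip": 1,"tx": 0,"ty": 0,"tz": 0,"turn": 0},{"grip": 1,"tx": 0,"ty": 0,"tz": 0,"turn": 0}]}}

```text
time_s: 19.75
tool_pos: [0.4774, 0.3148, 0.04]
eef_rot: [-3.141, -0.0, 1.43]
contact_force: [-4.7, 1.3, 6.4]
finger_gap: 0.0122
grasp_force: 8.0
```

Request:
{"op": "carry_out", "data": {"rows": [{"grip": 1,"tx": 0,"ty": 0,"tz": -2,"turn": 0},{"grip": 1,"tx": 0,"ty": 0,"tz": -4,"turn": 0},{"grip": 1,"tx": 0,"ty": 0,"tz": -4,"turn": 0},{"grip": 1,"tx": -3.8,"ty": 0.9,"tz": 0,"turn": 0},{"grip": 1,"tx": -3.8,"ty": 0.9,"tz": 0,"turn": 0},{"grip": 1,"tx": -3.8,"ty": 1,"tz": 0,"turn": 0},{"grip": 1,"tx": -3.8,"ty": 1,"tz": 0,"turn": 0},{"grip": 1,"tx": -3.8,"ty": 1,"tz": 0,"turn": 0},{"grip": 1,"tx": -3.8,"ty": 1,"tz": 0,"turn": 0},{"grip": 1,"tx": -3.8,"ty": 1,"tz": 0,"turn": 0},{"grip": 1,"tx": -3.8,"ty": 0.9,"tz": 0,"turn": 0},{"grip": 1,"tx": -3.8,"ty": 0.8,"tz": 0,"turn": 0}]}}

```text
time_s: 20.75
tool_pos: [0.5141, -0.038, 0.1399]
eef_rot: [3.14, 0.0, 1.43]
contact_force: [1.0, 0.3, -0.0]
finger_gap: 0.0123
grasp_force: 8.0
```

Request:
{"op": "carry_out", "data": {"rows": [{"grip": 1,"tx": 0,"ty": 0,"tz": 0,"turn": 0},{"grip": 1,"tx": 0,"ty": 0,"tz": 0,"turn": 0},{"grip": 1,"tx": 0,"ty": 0,"tz": 0,"turn": 0}]}}

```text
time_s: 21.0
tool_pos: [0.5139, -0.0359, 0.1396]
eef_rot: [3.141, 0.0, 1.429]
contact_force: [-0.0, 0.3, -0.2]
finger_gap: 0.0119
grasp_force: 8.0
```

Request:
{"op": "carry_out", "data": {"rows": [{"grip": 1,"tx": 0,"ty": 0,"tz": 3.5,"turn": 0},{"grip": 1,"tx": 0,"ty": 0,"tz": 3.5,"turn": 0},{"grip": 1,"tx": 0,"ty": 0,"tz": 1.8,"turn": 0},{"grip": 1,"tx": 0,"ty": 0,"tz": 0.8,"turn": 0},{"grip": 1,"tx": 0,"ty": 0,"tz": 0.3,"turn": 0},{"grip": 1,"tx": 0,"ty": 0,"tz": 0.1,"turn": 0},{"grip": 1,"tx": 0,"ty": 0,"tz": 0.1,"turn": 0},{"grip": 1,"tx": 0,"ty": 0,"tz": 0.1,"turn": 0},{"grip": 1,"tx": 0,"ty": 0,"tz": 0,"turn": 0}]}}

```text
time_s: 21.75
tool_pos: [0.5144, -0.0359, 0.0382]
eef_rot: [3.14, 0.0, 1.43]
contact_force: [-0.1, -0.7, -0.2]
finger_gap: 0.0119
grasp_force: 8.0
```

Request:
{"op": "carry_out", "data": {"rows": [{"grip": 1,"tx": 0,"ty": 0,"tz": 0.1,"turn": 0},{"grip": 1,"tx": 0,"ty": 0,"tz": 0.1,"turn": 0},{"grip": 1,"tx": 0,"ty": 0,"tz": 0.1,"turn": 0},{"grip": 1,"tx": 0,"ty": 0,"tz": 0,"turn": 0}]}}

```text
time_s: 22.08
tool_pos: [0.514, -0.036, 0.0343]
eef_rot: [-3.142, 0.0, 1.43]
contact_force: [0.3, 0.6, -0.8]
finger_gap: 0.0121
grasp_force: 8.0
```

Request:
{"op": "carry_out", "data": {"rows": [{"grip": 1,"tx": 0,"ty": 0,"tz": 0.1,"turn": 0},{"grip": 1,"tx": 0,"ty": 0,"tz": 0,"turn": 0}]}}

```text
time_s: 22.25
tool_pos: [0.514, -0.036, 0.0336]
eef_rot: [3.141, 0.0, 1.43]
contact_force: [-0.9, 0.1, 3.8]
finger_gap: 0.0122
grasp_force: 8.0
```

Contact at 3.8 N. I release and tip.

Request:
{"op": "carry_out", "data": {"rows": [{"grip": 0,"tx": 0,"ty": 0,"tz": 0,"turn": 0},{"grip": 0,"tx": 0,"ty": 0,"tz": 0,"turn": 0},{"grip": 0,"tx": 0,"ty": 0,"tz": -0.1,"turn": 0},{"grip": 0,"tx": 0,"ty": 0,"tz": -0.5,"turn": 0},{"grip": 0,"tx": 0,"ty": 0,"tz": -0.6,"turn": 0},{"grip": 0,"tx": 0,"ty": 0,"tz": 0,"turn": 0},{"grip": 0,"tx": 0,"ty": 0,"tz": 0,"turn": 0},{"grip": 0,"tx": 0,"ty": 0,"tz": 0,"turn": 0},{"grip": 0,"tx": 0,"ty": 0,"tz": 0,"turn": 0},{"grip": 0,"tx": 0,"ty": 0,"tz": 0,"turn": 0},{"grip": 0,"tx": 0,"ty": 0,"tz": 0,"turn": 0},{"grip": 0,"tx": 0,"ty": 0,"tz": 0,"turn": 0}]}}

```text
time_s: 23.25
tool_pos: [0.514, -0.036, 0.0453]
eef_rot: [-3.141, 0.0, 1.43]
contact_force: [0.6, -0.4, 0.1]
finger_gap: 0.0863
grasp_force: 0.0
```

Request:
{"op": "carry_out", "data": {"rows": [{"grip": 0,"tx": 0,"ty": 1.5,"tz": 0,"turn": 0},{"grip": 0,"tx": 0,"ty": 1.5,"tz": 0,"turn": 0},{"grip": 0,"tx": 0,"ty": 0.6,"tz": 0,"turn": 0},{"grip": 0,"tx": 0,"ty": 0.3,"tz": 0,"turn": 0},{"grip": 0,"tx": 0,"ty": 0.2,"tz": 0,"turn": 0},{"grip": 0,"tx": 0,"ty": 0.2,"tz": 0,"turn": 0},{"grip": 0,"tx": 0,"ty": 0.2,"tz": 0,"turn": 0},{"grip": 0,"tx": 0,"ty": 0.2,"tz": 0,"turn": 0},{"grip": 0,"tx": 0,"ty": 0.2,"tz": 0,"turn": 0},{"grip": 0,"tx": 0,"ty": 0.2,"tz": 0,"turn": 0},{"grip": 0,"tx": 0,"ty": 0.2,"tz": 0,"turn": 0},{"grip": 0,"tx": 0,"ty": 0.2,"tz": 0,"turn": 0}]}}

```text
time_s: 24.25
tool_pos: [0.5686, -0.0437, 0.0454]
eef_rot: [3.142, 0.0, 1.43]
contact_force: [-0.6, -0.5, 0.2]
finger_gap: 0.0952
grasp_force: 0.0
```

Request:
{"op": "carry_out", "data": {"rows": [{"grip": 0,"tx": 0,"ty": 0.2,"tz": 0,"turn": 0},{"grip": 0,"tx": 0,"ty": 0,"tz": 0,"turn": 0},{"grip": 0,"tx": 0,"ty": 0,"tz": 0,"turn": 0},{"grip": 0,"tx": 0,"ty": 0,"tz": 0,"turn": 0}]}}

```text
time_s: 24.58
tool_pos: [0.5704, -0.044, 0.0454]
eef_rot: [-3.141, 0.0, 1.43]
contact_force: [-0.2, -0.1, -0.6]
finger_gap: 0.0952
grasp_force: 0.0
```

```bash
python3 - <<'E'
from blob import *
s,im=blob("wrist");print(s["tool_pos"],s["eef_rot"][2],s["finger_gap"])
cv2.imwrite("pics/w6.png",im[:,:,::-1])
E
```

```text
[ 0.57035105 -0.04396175  0.04536603] 1.429826537612279 0.09520387101195721
```

View pics/w6.png

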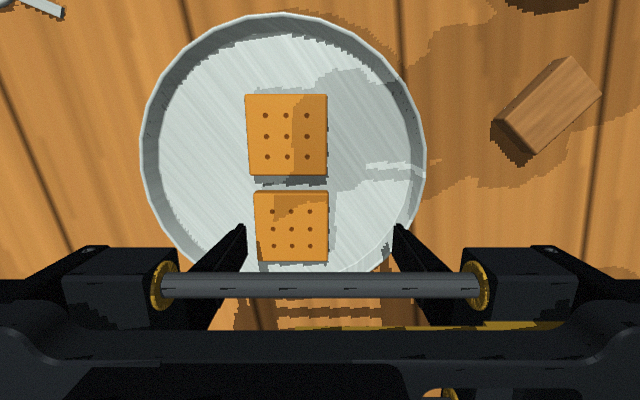

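Both dish rusks lie flat side by side, at (287,135) and (291,227). Now the last one, at (0.4225, 0.3236).

Request:
{"op": "carry_out", "data": {"rows": [{"grip": 0,"tx": 0,"ty": 0,"tz": -3,"turn": 0},{"grip": 0,"tx": 0,"ty": 0,"tz": -4,"turn": 0},{"grip": 0.58,"tx": 2.5,"ty": -1.4,"tz": -2,"turn": 0},{"grip": 0.58,"tx": 3.5,"ty": -2,"tz": 0,"turn": 0},{"grip": 0.58,"tx": 3.5,"ty": -2,"tz": 0,"turn": 0},{"grip": 0.58,"tx": 3.5,"ty": -2,"tz": 0,"turn": 0},{"grip": 0.58,"tx": 3.5,"ty": -2,"tz": 0,"turn": 0},{"grip": 0.58,"tx": 3.5,"ty": -2,"tz": 0,"turn": 0},{"grip": 0.58,"tx": 3.5,"ty": -2,"tz": 0,"turn": 0},{"grip": 0.58,"tx": 3.5,"ty": -2,"tz": 0,"turn": 0},{"grip": 0.58,"tx": 3.5,"ty": -2,"tz": 0,"turn": 0},{"grip": 0.58,"tx": 3.5,"ty": -2,"tz": 0,"turn": 0}]}}

```text
time_s: 25.63
tool_pos: [0.425, 0.3216, 0.1355]
eef_rot: [3.141, 0.0, 1.43]
contact_force: [1.2, -0.6, 0.4]
finger_gap: 0.0405
grasp_force: 0.0
```

Request:
{"op": "carry_out", "data": {"rows": [{"grip": 0.58,"tx": 0,"ty": 0,"tz": 0,"turn": 0},{"grip": 0.58,"tx": 0,"ty": 0,"tz": 0,"turn": 0},{"grip": 0.58,"tx": 0,"ty": 0,"tz": 0,"turn": 0}]}}

```text
time_s: 25.88
tool_pos: [0.426, 0.3197, 0.1353]
eef_rot: [-3.142, 0.0, 1.431]
contact_force: [-0.1, 0.5, 0.4]
finger_gap: 0.0396
grasp_force: 0.0
```

Request:
{"op": "carry_out", "data": {"rows": [{"grip": 0.58,"tx": 0.3,"ty": -0.4,"tz": 2,"turn": 0},{"grip": 0.58,"tx": 0,"ty": 0,"tz": 3,"turn": 0},{"grip": 0.58,"tx": 0,"ty": 0,"tz": 2,"turn": 0},{"grip": 0.58,"tx": 0,"ty": 0,"tz": 1.6,"turn": 0},{"grip": 0.58,"tx": 0,"ty": 0,"tz": 1,"turn": 0},{"grip": 1,"tx": 0,"ty": 0,"tz": 0,"turn": 0},{"grip": 1,"tx": 0,"ty": 0,"tz": 0,"turn": 0},{"grip": 1,"tx": 0,"ty": 0,"tz": 0,"turn": 0},{"grip": 1,"tx": 0,"ty": 0,"tz": 0,"turn": 0},{"grip": 1,"tx": 0,"ty": 0,"tz": 0,"turn": 0},{"grip": 1,"tx": 0,"ty": 0,"tz": 0,"turn": 0},{"grip": 1,"tx": 0,"ty": 0,"tz": 0,"turn": 0}]}}

```text
time_s: 26.88
tool_pos: [0.4221, 0.3236, 0.0399]
eef_rot: [-3.141, -0.0, 1.43]
contact_force: [-4.6, 1.7, 4.7]
finger_gap: 0.0121
grasp_force: 8.0
```

Request:
{"op": "carry_out", "data": {"rows": [{"grip": 1,"tx": 0,"ty": 0,"tz": -2,"turn": 0},{"grip": 1,"tx": 0,"ty": 0,"tz": -4,"turn": 0},{"grip": 1,"tx": 0,"ty": 0,"tz": -4,"turn": 0},{"grip": 1,"tx": -2.5,"ty": 0.6,"tz": 0,"turn": 0},{"grip": 1,"tx": -3.9,"ty": 0.9,"tz": 0,"turn": 0},{"grip": 1,"tx": -3.9,"ty": 0.9,"tz": 0,"turn": 0},{"grip": 1,"tx": -3.9,"ty": 0.9,"tz": 0,"turn": 0},{"grip": 1,"tx": -3.9,"ty": 0.9,"tz": 0,"turn": 0},{"grip": 1,"tx": -3.9,"ty": 0.9,"tz": 0,"turn": 0},{"grip": 1,"tx": -3.9,"ty": 0.9,"tz": 0,"turn": 0},{"grip": 1,"tx": -3.9,"ty": 0.9,"tz": 0,"turn": 0},{"grip": 1,"tx": -3.9,"ty": 0.9,"tz": 0,"turn": 0}]}}

```text
time_s: 27.88
tool_pos: [0.4524, -0.0232, 0.1398]
eef_rot: [3.14, 0.0, 1.43]
contact_force: [1.5, -0.7, -1.1]
finger_gap: 0.0122
grasp_force: 8.0
```

Request:
{"op": "carry_out", "data": {"rows": [{"grip": 1,"tx": -3.9,"ty": 0.9,"tz": 0,"turn": 0},{"grip": 1,"tx": -3.9,"ty": 0.9,"tz": 0,"turn": 0},{"grip": 1,"tx": -3.9,"ty": 0.9,"tz": 0,"turn": 0},{"grip": 1,"tx": -3.9,"ty": 0.9,"tz": 0,"turn": 0},{"grip": 1,"tx": -3.9,"ty": 0.9,"tz": 0,"turn": 0},{"grip": 1,"tx": -3.9,"ty": 0.9,"tz": 0,"turn": 0},{"grip": 1,"tx": -3.9,"ty": 0.9,"tz": 0,"turn": -0.07},{"grip": 1,"tx": -2,"ty": 0.4,"tz": 0,"turn": -0.08},{"grip": 1,"tx": 0,"ty": 0,"tz": 0,"turn": 0},{"grip": 1,"tx": 0,"ty": 0,"tz": 0,"turn": 0},{"grip": 1,"tx": 0,"ty": 0,"tz": 0,"turn": 0}]}}

```text
time_s: 28.8
tool_pos: [0.4788, -0.3198, 0.1394]
eef_rot: [-3.141, -0.0, 1.579]
contact_force: [-1.1, -0.6, 0.3]
finger_gap: 0.0121
grasp_force: 8.0
```

Request:
{"op": "carry_out", "data": {"rows": [{"grip": 1,"tx": -1.2,"ty": 0,"tz": 2,"turn": 0},{"grip": 1,"tx": 0,"ty": 0,"tz": 3.5,"turn": 0},{"grip": 1,"tx": 0,"ty": 0,"tz": 2.5,"turn": 0},{"grip": 1,"tx": 0,"ty": 0,"tz": 1.2,"turn": 0},{"grip": 1,"tx": 0,"ty": 0,"tz": 0.5,"turn": 0},{"grip": 1,"tx": 0,"ty": 0,"tz": 0.2,"turn": 0},{"grip": 1,"tx": 0,"ty": 0,"tz": 0.1,"turn": 0},{"grip": 1,"tx": 0,"ty": 0,"tz": 0.1,"turn": 0},{"grip": 1,"tx": 0,"ty": 0,"tz": 0.1,"turn": 0},{"grip": 1,"tx": 0,"ty": 0,"tz": 0,"turn": 0}]}}

```text
time_s: 29.63
tool_pos: [0.4794, -0.3327, 0.0382]
eef_rot: [3.141, 0.001, 1.58]
contact_force: [-0.0, -0.2, -0.8]
finger_gap: 0.012
grasp_force: 8.0
```

Request:
{"op": "carry_out", "data": {"rows": [{"grip": 1,"tx": 0,"ty": 0,"tz": 0.1,"turn": 0},{"grip": 1,"tx": 0,"ty": 0,"tz": 0.1,"turn": 0},{"grip": 1,"tx": 0,"ty": 0,"tz": 0.1,"turn": 0},{"grip": 1,"tx": 0,"ty": 0,"tz": 0,"turn": 0}]}}

```text
time_s: 29.97
tool_pos: [0.4791, -0.3325, 0.0343]
eef_rot: [-3.141, -0.0, 1.58]
contact_force: [-0.3, -0.6, -1.1]
finger_gap: 0.0118
grasp_force: 8.0
```

Request:
{"op": "carry_out", "data": {"rows": [{"grip": 1,"tx": 0,"ty": 0,"tz": 0.1,"turn": 0},{"grip": 1,"tx": 0,"ty": 0,"tz": 0,"turn": 0}]}}

```text
time_s: 30.13
tool_pos: [0.4792, -0.3326, 0.0335]
eef_rot: [3.141, 0.0, 1.58]
contact_force: [-1.4, 0.4, 1.5]
finger_gap: 0.012
grasp_force: 8.0
```

Request:
{"op": "carry_out", "data": {"rows": [{"grip": 1,"tx": 0,"ty": 0,"tz": 0.1,"turn": 0},{"grip": 1,"tx": 0,"ty": 0,"tz": 0,"turn": 0}]}}

```text
time_s: 30.3
tool_pos: [0.4792, -0.3327, 0.033]
eef_rot: [3.141, 0.001, 1.58]
contact_force: [-1.4, -0.9, 7.2]
finger_gap: 0.0123
grasp_force: 8.0
```

Contact at 7.2 N. I release and tip, then raise clear.

Request:
{"op": "carry_out", "data": {"rows": [{"grip": 0,"tx": 0,"ty": 0,"tz": 0,"turn": 0},{"grip": 0,"tx": 0,"ty": 0,"tz": 0,"turn": 0},{"grip": 0,"tx": 0,"ty": 0,"tz": -0.1,"turn": 0},{"grip": 0,"tx": 0,"ty": 0,"tz": -0.5,"turn": 0},{"grip": 0,"tx": 0,"ty": 0,"tz": -0.6,"turn": 0},{"grip": 0,"tx": 0,"ty": 0,"tz": 0,"turn": 0},{"grip": 0,"tx": 0,"ty": 0,"tz": 0,"turn": 0},{"grip": 0,"tx": 0,"ty": 0,"tz": 0,"turn": 0},{"grip": 0,"tx": 0,"ty": 0,"tz": 0,"turn": 0},{"grip": 0,"tx": 0,"ty": 0,"tz": 0,"turn": 0},{"grip": 0,"tx": 0,"ty": 0,"tz": 0,"turn": 0},{"grip": 0,"tx": 0,"ty": 0,"tz": 0,"turn": 0}]}}

```text
time_s: 31.3
tool_pos: [0.4791, -0.3325, 0.0443]
eef_rot: [-3.141, -0.0, 1.58]
contact_force: [-0.2, -0.6, -0.6]
finger_gap: 0.0868
grasp_force: 0.0
```

Request:
{"op": "carry_out", "data": {"rows": [{"grip": 0,"tx": 0,"ty": 1.5,"tz": 0,"turn": 0},{"grip": 0,"tx": 0,"ty": 1.5,"tz": 0,"turn": 0},{"grip": 0,"tx": 0,"ty": 0.6,"tz": 0,"turn": 0},{"grip": 0,"tx": 0,"ty": 0.3,"tz": 0,"turn": 0},{"grip": 0,"tx": 0,"ty": 0.2,"tz": 0,"turn": 0},{"grip": 0,"tx": 0,"ty": 0.2,"tz": 0,"turn": 0},{"grip": 0,"tx": 0,"ty": 0.2,"tz": 0,"turn": 0},{"grip": 0,"tx": 0,"ty": 0.2,"tz": 0,"turn": 0},{"grip": 0,"tx": 0,"ty": 0.2,"tz": 0,"turn": 0},{"grip": 0,"tx": 0,"ty": 0.2,"tz": 0,"turn": 0},{"grip": 0,"tx": 0,"ty": 0.2,"tz": 0,"turn": 0},{"grip": 0,"tx": 0,"ty": 0.2,"tz": 0,"turn": 0}]}}

```text
time_s: 32.3
tool_pos: [0.5343, -0.3321, 0.0444]
eef_rot: [3.142, 0.0, 1.58]
contact_force: [0.4, -0.4, 0.7]
finger_gap: 0.0947
grasp_force: 0.0
```

Request:
{"op": "carry_out", "data": {"rows": [{"grip": 0,"tx": 0,"ty": 0.2,"tz": 0,"turn": 0},{"grip": 0,"tx": 0,"ty": 0,"tz": 0,"turn": 0},{"grip": 0,"tx": 0,"ty": 0,"tz": 0,"turn": 0},{"grip": 0,"tx": 0,"ty": 0,"tz": 0,"turn": 0},{"grip": 0,"tx": 0,"ty": 0,"tz": -3,"turn": 0},{"grip": 0,"tx": 0,"ty": 0,"tz": -4,"turn": 0},{"grip": 0,"tx": -3,"ty": 0,"tz": -4,"turn": 0},{"grip": 0,"tx": -4,"ty": 0,"tz": 0,"turn": 0},{"grip": 0,"tx": -4,"ty": 0,"tz": 0,"turn": 0},{"grip": 0,"tx": 0,"ty": 0,"tz": 0,"turn": 0},{"grip": 0,"tx": 0,"ty": 0,"tz": 0,"turn": 0},{"grip": 0,"tx": 0,"ty": 0,"tz": 0,"turn": 0}]}}

```text
time_s: 33.3
tool_pos: [0.5367, -0.4367, 0.1473]
eef_rot: [-3.141, -0.001, 1.579]
contact_force: [0.3, 0.5, -0.9]
finger_gap: 0.0953
grasp_force: 0.0
```

```bash
python3 - <<'E'
from h import *
s=manip.state();print(s["tool_pos"])
a=manip.camera("wrist")[:,:,::-1];b=manip.camera("scene")[:,:,::-1]
cv2.imwrite("pics/end.png",np.vstack([a[:260],cv2.resize(b[100:380,130:580],(640,330))]))
E
```

```text
[ 0.53667566 -0.43668723  0.14728022]
```

View pics/end.png

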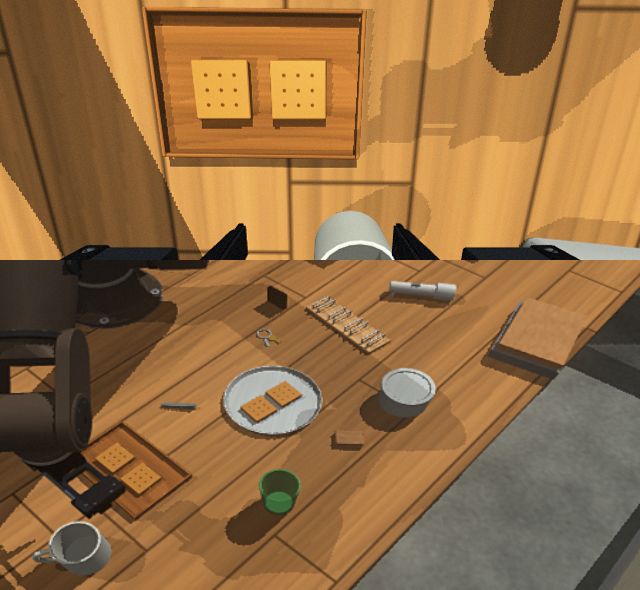

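Two rusks lie flat side by side in the tray, at (221,89) and (298,89), and two in the dish. The rack is empty and the other things are where they were.

```bash
python3 -c "
from cell import manip
print(manip.close_job())"
```

```text
the job is handed in; nothing more can be done
None
```

The four rusks are dealt dish, tray, dish, tray; the last pictures show two lying flat side by side in each and nothing else moved, and I handed the job in at about 33 s of the 72 s allowed, with no verdict shown.

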